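# Hang the espresso cup on the cup tree

### The job

An espresso cup was put away in the coffee tray, behind the vacuum flask, but it belongs on the cup tree. Lift the flask out and stand it on the free worktop, hang the cup by its handle on one of the two free upper rods of the tree, then stand the flask back upright in its own bay of the tray. Leave everything else on the worktop as it is.

Things in the scene. Friction and masses are not known exactly. Their poses are not given: they have to be found in the camera images.
- cup_center (a point): Blue ceramic espresso cup, loose, 0.16 kg, mouth up in the tray's rear part: 75 mm high, 62 mm across at the rim, 60 mm half-way up, 42 mm at the foot, hollow, wall 3.5 mm. Point on its axis, 37.5 mm above its underside. z points up out of the mouth, y out through the middle of the handle, which reaches 65 mm from the axis; at the start the handle points to the tray's +y, up to 0.25 rad off.
- cup_handle (a point): Centre of the open hole in the cup's handle: 43.5 mm from the cup's axis along the cup's y, 39 mm above its underside; same axes as cup_center. The hole runs along the cup's x; it is about 26 mm wide (cup's y) and 40 mm high (cup's z); the handle is a round bar 8 mm thick. Let go on a rod, the cup swings down to hang beneath it and may slide along it to the post.
- rod_a: Free upper rod of the cup tree, on the tree's -x side (roughly towards the robot): dark steel, 9 mm thick, rounded tip, slanting up at 40 degrees above level. Origin on the post's axis 185 mm above the worktop; its z axis runs outwards and up along the rod; the tip is at z = 115 mm (88 mm out from the post's axis, 259 mm above the worktop).
- rod_b: The other free upper rod, on the tree's +x side (away from the robot); same size, height, slant and meaning of axes as rod_a.
- tree: Cup tree, fixed, turned up to 0.4 rad; left or right of the middle, the tray on the other side. Wooden foot 160 mm across, 21 mm high; post 24 mm across, 218 mm high; origin on its axis at the worktop. Two lower rods (108 mm up at the post, along +y and -y, tips 182 mm high, 88 mm out) each hold a fixed cup like the loose one, hanging on the +x side, below the upper rods.
- tray: Wooden tray, fixed, turned up to 0.3 rad: 181 mm along x, 143 mm along y, outer walls 32 mm high, dividers 28 mm, floor 8 mm above the worktop. Origin under its centre. Its -x end faces the robot. Flask bay front right (-x, -y), walled all round. The rest is one L-shaped bay: the cup stands in its rear part, behind the flask; a fixed teaspoon, 10 mm high, lies along the left wall (+y).
- flask_bay (a point): Centre of the flask bay on its floor, 8 mm above the worktop, in the tray's axes. The bay is 80 x 80 mm inside; the flask is 68 mm across.
- flask_center (a point): Grey steel vacuum flask, loose, 0.46 kg, upright in the flask bay: 250 mm high, 68 mm across; the top 45 mm are a fixed lid 61 mm across that can be gripped from above. Point on its axis, 125 mm above its underside; z along the axis. The worktop midway between tray and tree is clear from 0.40 to 0.54 m ahead of the robot.
There are look-alikes about, which are no part of the job. Of the things that look like the part that bears cup_center, the smaller one is meant.

How it is judged:
On the way, in this order (a step that is already met when the one before it is completed fails the run):
1. the flask stands upright on the worktop outside the tray, let go (contact force between flask and the fingers below 0.05 N and linear speed of flask below 0.02 m/s and angle between flask_center's own z axis and vertical below 0.06 rad and height (world z) of flask_center between 0.12 and 0.129 m and horizontal distance between flask_center and flask_bay above 0.11 m), for 0.2 s.
2. the cup hangs by its handle on a free upper rod, let go and still (((x of cup_handle in the frame of rod_a between -0.018 and 0.018 m and y of cup_handle in the frame of rod_a between -0.018 and 0.018 m and z of cup_handle in the frame of rod_a between 0.005 and 0.107 m and angle between the x axis of cup_handle and the z axis of rod_a, either way round below 0.9 rad and contact force between cup and rod_a above 0.3 N) or (x of cup_handle in the frame of rod_b between -0.018 and 0.018 m and y of cup_handle in the frame of rod_b between -0.018 and 0.018 m and z of cup_handle in the frame of rod_b between 0.005 and 0.107 m and angle between the x axis of cup_handle and the z axis of rod_b, either way round below 0.9 rad and contact force between cup and rod_b above 0.3 N)) and contact force between cup and the fingers below 0.05 N and linear speed of cup below 0.03 m/s and angular speed of cup below 0.5 rad/s), for 0.2 s.
At the end, for the whole second after the job is handed in: The cup hangs on rod_a or rod_b, the rod through its handle (hole centre within 18 mm of the rod's axis each way, 5 to 107 mm along it, within 0.9 rad of its direction); the flask stands upright (0.06 rad) on its bay's floor within 12 mm of the centre; both let go and at rest (all of step 2 and contact force between flask and the fingers below 0.05 N and linear speed of flask below 0.02 m/s and angle between flask_center's own z axis and vertical below 0.06 rad and horizontal distance between flask_center and flask_bay below 0.012 m and z of flask_center in the frame of tray between 0.128 and 0.137 m); the robot touches nothing.
It fails at once if another loose thing is shifted by more than 30 mm (the spice jar, the honey jar or the salt shaker) (distance of any of honey, salt, spice_jar from where it was at the start of the episode above 0.03 m).
It fails at once if the flask is laid over by more than 0.7 rad (angle between flask_center's own z axis and vertical above 0.7 rad).
It also fails if it takes over 66 s, if anything falls off the work surface, if the arm or the gripper's body presses on something with over 40 N, if the wrist force passes 120 N, or if a joint passes its speed limit or range.

### The arm

A 7-joint arm with a two-finger parallel gripper is mounted at the origin on a cart in front of the work surface, level with it; the furniture and walls round the work are solid. World frame = base frame: x ahead of the robot, y to its left, z up, the work surface at z = 0. Lengths are in m, angles in rad, forces in N, time in s.
With the tool pointing down it reaches from about 0.4 to 0.85 m from the base axis. Payload 10.4 kg.
Tool frame: the origin (TCP) lies midway between the tips of the shut fingers; the grasp point (between the pads) lies 19 mm behind it (ctrl.grip_point_offset is the distance from the TCP to the grasp point, in m); z points along the fingers, y is the line along which they close (so a half turn about z gives the same grasp; the last joint's range is limited). The gripper opens to 85 mm and grips with 20 to 120 N. Pads are 22 mm wide; open, the fingers measure 114 mm over their backs; the gripper's body (76 mm by 85 mm) begins 54 mm behind the grasp point. The pads swing forward as they close: fully open they stand 13 mm farther back than shut.
Start: joints at [-1.21, 0.332, -0.065, 1.46, 0.022, 1.35, -0.088], TCP at [0.234, 0.58, 0.231] pointing down, gripper open.
Joint ranges: [-2.6, 2.6], [-0.5, 2.12], [-1.47, 1.34], [0.16, 2.42], [-1.27, 4.41], [0.06, 2.06], [-2.6, 2.6]. Speed limits (rad/s): [2.22, 2.22, 2.79, 2.79, 3.14, 3.14, 3.14].

### API

Orientations are given as a unit quaternion [x, y, z, w].
In Python, from rig import ctrl gives the robot as it stands.
- The arm moves only by the tool step_arm, never from a script. Its argument "steps" is text: rows parted by semicolons, each of 5 numbers parted by spaces: the shift along the tool's x, y, z in m, then the turn about the tool's z in degrees, then the closure, from 0 (fully open) to 1 (shut). A call has 1 to 5 rows; each row is the pose to reach, as a shift and turn from the pose commanded when the call began, along the tool's axes at that moment; what a row does not reach only later rows make up. A row lasts 1/12 s, in which the tool goes at most 41.7 mm and 7.16 degrees, less where a joint would pass 70% of its speed; a pose out of reach is approached as far as the arm can. A call with a gripper value outside its range is refused whole. The fingers move at their own pace and stop on an object; "newtons" is the grip in N (left out, the last holds). Time passes only in rows, so rows that repeat a pose let the fingers close. It gives the time, the measured TCP pose, the force, the opening and the grip force at its end, in the units of the state.
- ctrl.observe(): the state, without advancing time (a new reading comes with each control period).
- ctrl.capture(name): name is "side" or "top"; returns a dict with "color" (420x560x3 uint8, red, green, blue), "intrinsics" (3x3 intrinsics, pixels), "view" (4x4, takes a point from world to camera coordinates). Camera axes: x right, y up, looking along -z (the intrinsics and any distortion apply to the point x, -y, -z); pixel columns grow to the right and rows downward; lengths in m; the calibration is good to about 2 mm. A picture is of the moment at which its call begins. There is no depth.
- ctrl.close_job(): hands the job in; it is judged then, once.
Trained networks look in a picture, given as the dict that the camera call returned (one of the last four; its "shot" number tells which), for a name from the list of things; names that differ only in an ending like _2 or _b are one class to them, and where a whole thing is asked for, a point or a joint stands for the part that bears it (a point fixed in the world has none). Each returns a list of dicts, best first, with "score" (0 to 1); they miss things now and then, are a little off and sometimes report something else, mostly with a low value. They report only what shows in the picture. A call takes as long as a camera call. They do not tell look-alikes from the thing itself.
- ctrl.silhouettes(target, picture): "region" (420x560 bool, what is visible of it).
- ctrl.mark_of(target, picture): "at" ([x, y, z] in m, in the coordinates of the camera as it stood for that picture, good to about 4 mm: a listed point, or the origin of a listed thing).
The state is a dict: "time_s": time; "joint_positions": joint angles; "joint_velocities": joint speeds; "joint_efforts": joint torques, N m; "ee_pos": TCP position; "ee_rot": TCP orientation; "ft_force": force on the tool from outside, world axes, zero at the start; "ft_torque": the same for the moment, N m; "opening": finger opening in m; "grasp_force": force on a finger pad.
Only numpy, scipy, OpenCV 4.12 (cv2) and the standard library are available. Lean on these libraries where they do the work, as an engineer would, in place of code of your own. Each camera call takes 0.05 s, during which the arm holds its last target. There are 200 camera calls.

## Working session

There is one attempt and no reset: what is moved stays moved. The work goes in short steps, Python scripts to look and compute and a tool call to move; the robot and the scene stay as the last step left them, time stands still between calls to the robot, and variables do not carry over. Pictures are saved under pics/ and viewed, at most 10 in all, crops included, and the job is handed in when it is done.

Besides the shell and the picture viewer there is one more tool, called after "Call:" as name(argument=value, ...) on one line, values as JSON. step_arm: Moves the arm, as the interface text tells. Its arguments: {"type":"object","properties":{"steps":{"type":"string"},"newtons":{"type":"number"}},"required":["steps"]}

```bash
ls; mkdir -p pics; cat > h.py <<'E'
import numpy as np, cv2
from rig import ctrl
from scipy.spatial.transform import Rotation as R
def w(p,pic): # camera->world
    V=np.array(pic["view"]); return (np.linalg.inv(V)@np.r_[p,1])[:3]
def proj(P,pic):
    c=(np.array(pic["view"])@np.r_[P,1])[:3]; u=np.array(pic["intrinsics"])@np.array([c[0],-c[1],-c[2]]); return u[:2]/u[2]
def ray(px,pic):
    d=np.linalg.inv(np.array(pic["intrinsics"]))@np.r_[px,1]; V=np.linalg.inv(np.array(pic["view"]))
    return V[:3,3], V[:3,:3]@np.array([d[0],-d[1],-d[2]])
def tri(px1,p1,px2,p2):
    o,d=ray(px1,p1);q,e=ray(px2,p2); s=np.linalg.lstsq(np.c_[d,-e],q-o,rcond=None)[0]
    a=o+s[0]*d;b=q+s[1]*e; return (a+b)/2,np.linalg.norm(a-b)
def save(pic,n): cv2.imwrite("pics/"+n,pic["color"][:,:,::-1])
E
cat > a.py <<'E'
from h import *
np.set_printoptions(precision=3,suppress=True)
P={n:ctrl.capture(n) for n in("side","top")}
for n,p in P.items():
    print(n,list(p.keys()),np.linalg.inv(p["view"])[:3,3],{k:v for k,v in p.items() if k not in("color","view")})
    for t in("cup_center","cup_handle","rod_a","rod_b","tree","tray","flask_bay","flask_center"):
        for r in ctrl.mark_of(t,p)[:4]:
            W=w(r["at"],p); print(t,round(r["score"],2),W,proj(W,p))
cv2.imwrite("pics/1.png",np.vstack([cv2.resize(P[n]["color"],(400,300)) for n in P])[:,:,::-1]); save(P["side"],"s.png"); save(P["top"],"t.png")
print(ctrl.observe())
E
python3 a.py
```

```text
pics
side ['color', 'intrinsics', 'view', 'shot'] [ 0.475 -0.834  0.807] {'intrinsics': array([[457.984,   0.   , 279.092],
       [  0.   , 457.984, 212.089],
       [  0.   ,   0.   ,   1.   ]]), 'shot': 1}
cup_center 0.76 [0.582 0.17  0.049] [321.651 202.396]
cup_handle 0.77 [0.354 0.385 0.052] [243.757 160.177]
cup_handle 0.69 [0.591 0.215 0.045] [323.554 194.014]
rod_a 0.81 [ 0.493 -0.26   0.186] [292.69  285.011]
rod_a 0.78 [ 0.489 -0.257  0.188] [290.478 282.918]
rod_b 0.81 [ 0.493 -0.26   0.186] [292.69  285.011]
rod_b 0.78 [ 0.489 -0.257  0.188] [290.478 282.918]
tree 0.92 [ 0.493 -0.261 -0.   ] [291.293 346.778]
tray 0.97 [ 0.538  0.201 -0.005] [304.576 210.975]
flask_bay 0.75 [0.498 0.177 0.006] [290.738 213.438]
flask_bay 0.72 [ 0.494 -0.26   0.187] [292.914 284.324]
flask_bay 0.58 [0.493 0.182 0.132] [289.486 174.808]
flask_center 0.72 [0.496 0.181 0.133] [290.441 174.762]
top ['color', 'intrinsics', 'view', 'shot'] [0.374 0.024 1.28 ] {'intrinsics': array([[481.94 ,   0.   , 281.614],
       [  0.   , 481.94 , 207.213],
       [  0.   ,   0.   ,   1.   ]]), 'shot': 2}
c
[... 436 characters left out ...]
95 -0.263  0.   ] [387.646 209.761]
tray 0.85 [0.54  0.193 0.004] [216.74  192.288]
flask_bay 0.95 [0.495 0.177 0.007] [222.582 209.286]
flask_center 0.75 [0.495 0.183 0.134] [213.548 203.866]
{'time_s': 0.9, 'joint_positions': array([-1.21 ,  0.332, -0.065,  1.46 ,  0.022,  1.35 , -0.089]), 'joint_velocities': array([-0.001, -0.   , -0.001,  0.003, -0.003, -0.001, -0.001]), 'joint_efforts': array([  0.001, -62.523,   0.05 , -39.183,   0.017,   0.002,   0.   ]), 'ee_pos': array([0.234, 0.58 , 0.231]), 'ee_rot': array([ 0.191,  0.982,  0.   , -0.   ]), 'ft_force': array([-0.054, -0.121, -0.687]), 'ft_torque': array([-0.048, -0.046, -0.003]), 'grasp_force': 0.0, 'opening': 0.08564580166551722}
```

View picture.

```bash
python3 - <<'E'
import cv2,numpy as np
s=cv2.imread("pics/s.png");t=cv2.imread("pics/t.png")
a=cv2.resize(t[110:310,90:490],(800,400),interpolation=3)
cv2.imwrite("pics/2.png",a)
cv2.imwrite("pics/3.png",cv2.resize(s[90:390,140:460],(640,600),interpolation=3))
E
```

```text
(no output)
```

View pics/2.png

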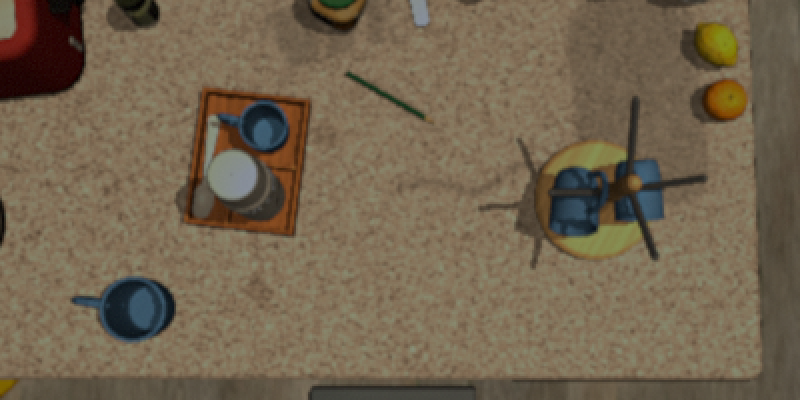

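View pics/3.png

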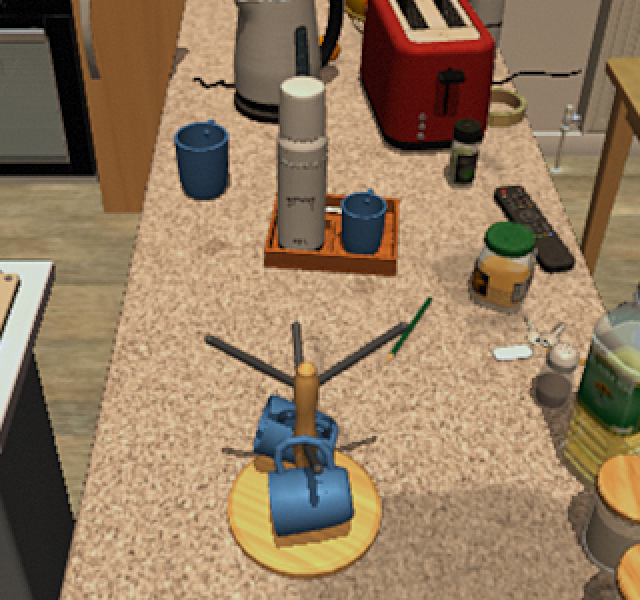

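```bash
cat > b.py <<'E'
from h import *
np.set_printoptions(precision=3,suppress=True)
s=ctrl.capture("side");t=ctrl.capture("top")
def pl(px,p,z):
    o,d=ray(px,p); return o+d*(z-o[2])/d[2]
print("tipA",tri((244,260),s,(417.5,237.5),t),"tipB",tri((342.5,254),s,(407.5,158.5),t), pl((417.5,237.5),t,.257),pl((407.5,158.5),t,.257))
print("kettle base L/R",pl((258,142),s,0),pl((298,142),s,0),"post top",tri((293.5,274.5),s,(407.5,201),t))
T=[pl((90+a/2,110+b/2),t,.032) for a,b in((203,88),(310,100),(295,235),(184,222))];print("tray corners",T)
for n,nm in((.047,"cup_center"),(.134,"flask_center")):
    a=ctrl.mark_of(nm,s);b=ctrl.mark_of(nm,t)
    for A in a:
        for B in b: print(nm,tri(proj(w(A["at"],s),s),s,proj(w(B["at"],t),t),t))
# cup in top silhouette: handle direction at rim level
for r in ctrl.silhouettes("cup_center",t)[:4]:
    ys,xs=np.nonzero(r["region"]); print(r["score"],xs.mean(),ys.mean(),len(xs))
    m=r["region"].astype(np.uint8)
    body=cv2.morphologyEx(m,cv2.MORPH_OPEN,cv2.getStructuringElement(2,(15,15)))
    h=cv2.morphologyEx(m-body,cv2.MORPH_OPEN,np.ones((3,3),np.uint8))
    by,bx=np.nonzero(body); (c,rad)=cv2.minEnclosingCircle(np.c_[bx,by].astype(np.float32)) if len(bx) else ((0,0),0)
    hy,hx=np.nonzero(h)
    if len(hx): print(" body",c,rad,pl(c,t,.083)," handle far",pl((hx.min(),hy[hx.argmin()]),t,.055),len(hx))
cv2.imwrite("pics/4.png",cv2.resize(t["color"][145:230,170:260],(720,680)[:2],interpolation=3)[:600,:,::-1])
E
python3 b.py
```

```text
tipA (array([ 0.41 , -0.268,  0.256]), np.float64(0.0027764820863043424)) tipB (array([ 0.581, -0.251,  0.255]), np.float64(0.002520194142823603)) [ 0.412 -0.268  0.257] [ 0.582 -0.251  0.257]
kettle base L/R [0.388 0.59  0.   ] [0.529 0.59  0.   ] post top (array([ 0.494, -0.26 ,  0.213]), np.float64(7.047822745141949e-05))
tray corners [array([0.638, 0.257, 0.032]), array([0.622, 0.117, 0.032]), array([0.445, 0.134, 0.032]), array([0.461, 0.278, 0.032])]
cup_center (array([0.462, 0.135, 0.204]), np.float64(0.1813716551870534))
cup_center (array([0.352, 0.329, 0.047]), np.float64(0.00039329710109711096))
cup_center (array([0.579, 0.177, 0.046]), np.float64(0.0035114580724807053))
cup_center (array([ 0.473,  0.334, -0.052]), np.float64(0.24810777202329215))
flask_center (array([0.495, 0.184, 0.13 ]), np.float64(0.0014398812174931741))
0.58 220.45352564102564 172.9551282051282 624
 body (221.5, 174.0) 14.151071548461914 [0.576 0.171 0.083]  handle far [0.599 0.233 0.055] 54
0.56 156.4092219020173 264.05571565802114 1041
 body (158.4021759033203, 264.11956787109375) 18.857746124267578 [0.351 0.324 0.083]  handle far [0.363 0.41  0.055] 64
```

View pics/4.png

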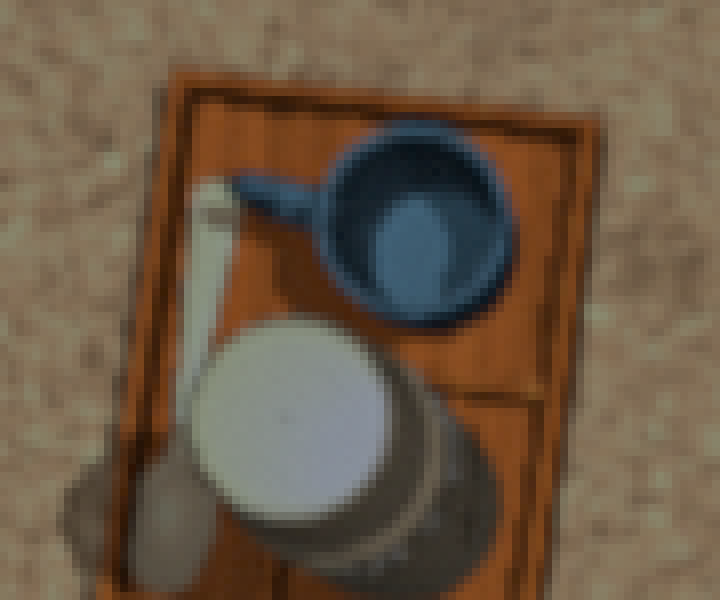

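```bash
cat > plan.py <<'E'
import sys
from h import *
# args: waypoints "x,y,z,yawdeg,closure,rows"  ; prints calls
def pose():
    o=ctrl.observe(); M=R.from_quat(o["ee_rot"]).as_matrix(); return np.r_[o["ee_pos"],np.degrees(np.arctan2(M[1,1],M[0,1]))],M[2,2],o
if __name__=="__main__":
    p,mz,o=pose(); print("now",p.round(4),"Mzz",round(mz,4),"t",round(o["time_s"],2),"j",o["joint_positions"].round(2))
    for a in sys.argv[1:]:
        *q,cl,n=[float(v) for v in a.split(",")]; q=np.array(q); n=int(n); s=p.copy(); k=0
        while k<n:
            m=min(5,n-k); th=np.radians(p[3]); y=np.array([np.cos(th),np.sin(th)]); x=np.array([-y[1],y[0]]); rows=[]
            for i in range(1,m+1):
                t=s+(q-s)*(k+i)/n; d=t-p
                rows.append("%.3f %.3f %.3f %.1f %g"%(d[:2]@x,d[:2]@y,-d[2],-d[3],cl))
            print("; ".join(rows)); p=t; k+=m
        print("-- at",q)
E
python3 plan.py .234,.58,.33,68,0,3 .495,.183,.33,-16,0,15 .495,.183,.212,-16,0,5
```

```text
now [ 0.234   0.5796  0.2313 68.0098] Mzz -1.0 t 1.25 j [-1.21  0.33 -0.06  1.46  0.02  1.35 -0.09]
0.000 0.000 -0.033 0.0 0; 0.000 0.000 -0.066 0.0 0; 0.000 0.000 -0.099 0.0 0
-- at [ 0.234  0.58   0.33  68.   ]
-0.026 -0.018 -0.000 5.6 0; -0.052 -0.036 -0.000 11.2 0; -0.078 -0.054 -0.000 16.8 0; -0.104 -0.072 -0.000 22.4 0; -0.130 -0.090 -0.000 28.0 0
-0.031 -0.004 -0.000 5.6 0; -0.063 -0.007 -0.000 11.2 0; -0.094 -0.011 -0.000 16.8 0; -0.126 -0.015 -0.000 22.4 0; -0.157 -0.018 -0.000 28.0 0
-0.030 0.012 -0.000 5.6 0; -0.059 0.023 -0.000 11.2 0; -0.089 0.035 -0.000 16.8 0; -0.118 0.046 -0.000 22.4 0; -0.148 0.058 -0.000 28.0 0
-- at [  0.495   0.183   0.33  -16.   ]
0.000 0.000 0.024 -0.0 0; 0.000 0.000 0.047 -0.0 0; 0.000 0.000 0.071 -0.0 0; 0.000 0.000 0.094 -0.0 0; 0.000 0.000 0.118 -0.0 0
-- at [  0.495   0.183   0.212 -16.   ]
```

Call:
step_arm(steps="0 0 -0.033 0 0; 0 0 -0.066 0 0; 0 0 -0.099 0 0")

```text
time_s: 1.5
ee_pos: [0.2339, 0.5791, 0.3314]
ee_rot: [0.191, 0.982, -0.0, -0.0]
ft_force: [0.0, 0.3, 1.0]
opening: 0.0854
grasp_force: 0.0
```

Call:
step_arm(steps="-0.026 -0.018 0 5.6 0; -0.052 -0.036 0 11.2 0; -0.078 -0.054 0 16.8 0; -0.104 -0.072 0 22.4 0; -0.130 -0.090 0 28 0")

```text
time_s: 1.92
ee_pos: [0.3215, 0.446, 0.3305]
ee_rot: [0.425, 0.905, 0.0, -0.0]
ft_force: [1.8, 0.7, 0.9]
opening: 0.085
grasp_force: 0.0
```

Call:
step_arm(steps="-0.031 -0.004 0 5.6 0; -0.063 -0.007 0 11.2 0; -0.094 -0.011 0 16.8 0; -0.126 -0.015 0 22.4 0; -0.157 -0.018 0 28 0")

```text
time_s: 2.33
ee_pos: [0.4087, 0.314, 0.3306]
ee_rot: [0.631, 0.776, 0.0, -0.0]
ft_force: [0.9, 0.5, 0.7]
opening: 0.0854
grasp_force: 0.0
```

Call:
step_arm(steps="-0.030 0.012 0 5.6 0; -0.059 0.023 0 11.2 0; -0.089 0.035 0 16.8 0; -0.118 0.046 0 22.4 0; -0.148 0.058 0 28 0")

```text
time_s: 2.75
ee_pos: [0.496, 0.1816, 0.3306]
ee_rot: [0.8, 0.6, 0.0, -0.0]
ft_force: [0.5, 0.8, -0.1]
opening: 0.0856
grasp_force: 0.0
```

Call:
step_arm(steps="0 0 0 0 0; 0 0 0 0 0")

```text
time_s: 2.92
ee_pos: [0.4963, 0.1811, 0.3304]
ee_rot: [0.8, 0.6, 0.0, 0.0]
ft_force: [0.1, 1.5, 0.5]
opening: 0.0855
grasp_force: 0.0
```

Call:
step_arm(steps="0.001 -0.001 0.03 0 0; 0.001 -0.001 0.06 0 0; 0.001 -0.001 0.09 0 0; 0.001 -0.001 0.118 0 0; 0.001 -0.001 0.118 0 0")

```text
time_s: 3.33
ee_pos: [0.4916, 0.1844, 0.2072]
ee_rot: [0.798, 0.603, -0.004, -0.001]
ft_force: [-1.3, 0.0, 0.3]
opening: 0.0856
grasp_force: 0.0
```

Call:
step_arm(steps="0 0 0 0 0.5; 0 0 0 0 0.5; 0 0 0 0 0.5; 0 0 0 0 0.5; 0 0 0 0 0.5", newtons=40)

```text
time_s: 3.75
ee_pos: [0.496, 0.185, 0.215]
ee_rot: [0.798, 0.602, 0.002, 0.0]
ft_force: [-0.8, -0.4, 6.1]
opening: 0.0566
grasp_force: 43.4
```

Call:
step_arm(steps="0 0 0 0 0.5; 0 0 0 0 0.5; 0 0 0 0 0.5")

```text
time_s: 4.0
ee_pos: [0.496, 0.185, 0.215]
ee_rot: [0.798, 0.602, 0.002, -0.0]
ft_force: [-0.5, 0.4, 7.5]
opening: 0.0571
grasp_force: 43.4
```

```bash
python3 plan.py .496,.184,.285,-16,.5,5 .475,-.03,.285,-16,.5,10 .475,-.03,.212,-16,.5,5
```

```text
now [  0.496    0.185    0.215  -15.9706] Mzz -1.0 t 4.0 j [-0.77  0.12  0.36  1.76 -0.05  1.26 -0.68]
-0.000 0.000 -0.014 0.0 0.5; -0.000 0.000 -0.028 0.0 0.5; -0.001 0.000 -0.042 0.0 0.5; -0.001 0.000 -0.056 0.0 0.5; -0.001 0.000 -0.070 0.0 0.5
-- at [  0.496   0.184   0.285 -16.   ]
-0.021 0.004 -0.000 -0.0 0.5; -0.042 0.008 -0.000 -0.0 0.5; -0.063 0.012 -0.000 -0.0 0.5; -0.085 0.016 -0.000 -0.0 0.5; -0.106 0.019 -0.000 -0.0 0.5
-0.021 0.004 -0.000 -0.0 0.5; -0.042 0.008 -0.000 -0.0 0.5; -0.063 0.012 -0.000 -0.0 0.5; -0.085 0.016 -0.000 -0.0 0.5; -0.106 0.019 -0.000 -0.0 0.5
-- at [  0.475  -0.03    0.285 -16.   ]
0.000 -0.000 0.015 -0.0 0.5; 0.000 -0.000 0.029 -0.0 0.5; 0.000 -0.000 0.044 -0.0 0.5; 0.000 -0.000 0.058 -0.0 0.5; 0.000 -0.000 0.073 -0.0 0.5
-- at [  0.475  -0.03    0.212 -16.   ]
```

Call:
step_arm(steps="0 0 -0.01 0 0.5; 0 0 -0.024 0 0.5; 0 0 -0.04 0 0.5; 0 0 -0.056 0 0.5; 0 0 -0.07 0 0.5")

```text
time_s: 4.42
ee_pos: [0.4948, 0.1841, 0.2842]
ee_rot: [0.799, 0.602, 0.0, -0.0]
ft_force: [0.2, 0.3, -5.3]
opening: 0.0566
grasp_force: 45.2
```

Call:
step_arm(steps="0 0 0 0 0.5; 0 0 0 0 0.5")

```text
time_s: 4.58
ee_pos: [0.4951, 0.1843, 0.283]
ee_rot: [0.799, 0.602, 0.001, 0.0]
ft_force: [1.0, 0.2, -5.7]
opening: 0.0564
grasp_force: 45.2
```

Call:
step_arm(steps="-0.018 0.003 0 0 0.5; -0.04 0.007 0 0 0.5; -0.063 0.012 0 0 0.5; -0.085 0.016 0 0 0.5; -0.106 0.019 0 0 0.5")

```text
time_s: 5.0
ee_pos: [0.4832, 0.0755, 0.2811]
ee_rot: [0.799, 0.602, -0.001, -0.0]
ft_force: [1.1, -1.1, -5.5]
opening: 0.0565
grasp_force: 45.1
```

Call:
step_arm(steps="-0.021 0.004 0 0 0.5; -0.042 0.008 0 0 0.5; -0.063 0.012 0 0 0.5; -0.085 0.016 0 0 0.5; -0.100 0.019 0 0 0.5")

```text
time_s: 5.42
ee_pos: [0.4736, -0.0267, 0.2813]
ee_rot: [0.799, 0.601, -0.001, -0.0]
ft_force: [0.3, -1.9, -5.7]
opening: 0.0562
grasp_force: 45.2
```

Call:
step_arm(steps="0 0 0.015 0 0.5; 0 0 0.029 0 0.5; 0 0 0.044 0 0.5; 0 0 0.058 0 0.5; 0 0 0.069 0 0.5")

```text
time_s: 5.83
ee_pos: [0.4736, -0.0244, 0.2112]
ee_rot: [0.799, 0.602, -0.001, -0.001]
ft_force: [-0.1, -0.0, -6.3]
opening: 0.057
grasp_force: 45.1
```

Call:
step_arm(steps="0 0 0.002 0 0.5; 0 0 0.004 0 0.5; 0 0 0.006 0 0.5; 0 0 0.006 0 0.5")

```text
time_s: 6.17
ee_pos: [0.4749, -0.0243, 0.2075]
ee_rot: [0.799, 0.602, 0.0, 0.0]
ft_force: [-0.3, -0.3, -6.4]
opening: 0.0569
grasp_force: 45.1
```

Call:
step_arm(steps="0 0 0.001 0 0.5; 0 0 0.002 0 0.5; 0 0 0.002 0 0.5")

```text
time_s: 6.42
ee_pos: [0.4756, -0.0242, 0.207]
ee_rot: [0.799, 0.602, 0.001, 0.0]
ft_force: [-1.9, -0.3, 7.4]
opening: 0.0566
grasp_force: 46.7
```

Call:
step_arm(steps="0 0 0.001 0 0.5; 0 0 0.002 0 0.5; 0 0 0.002 0 0.5")

```text
time_s: 6.67
ee_pos: [0.4762, -0.0243, 0.2068]
ee_rot: [0.799, 0.602, 0.002, 0.0]
ft_force: [-5.6, -1.0, 24.3]
opening: 0.0566
grasp_force: 49.2
```

Call:
step_arm(steps="0 0 -0.002 0 0.5; 0 0 -0.002 0 0.5; 0 0 -0.002 0 0; 0 0 -0.002 0 0; 0 0 -0.002 0 0")

```text
time_s: 7.08
ee_pos: [0.4749, -0.0243, 0.2054]
ee_rot: [0.799, 0.602, 0.0, 0.0]
ft_force: [-0.0, 0.3, 0.3]
opening: 0.0853
grasp_force: 0.0
```

Call:
step_arm(steps="0 0 -0.002 0 0; 0 0 -0.002 0 0; 0 0 -0.03 0 0; 0 0 -0.06 0 0; 0 0 -0.1 0 0")

```text
time_s: 7.5
ee_pos: [0.4735, -0.0245, 0.3049]
ee_rot: [0.799, 0.602, -0.002, -0.001]
ft_force: [1.5, -0.0, -0.6]
opening: 0.085
grasp_force: 0.0
```

```bash
cat > c.py <<'E'
from h import *
np.set_printoptions(precision=3,suppress=True)
s=ctrl.capture("side");t=ctrl.capture("top")
for nm in("cup_center","cup_handle","flask_center","flask_bay"):
    for p in(s,t):
        for r in ctrl.mark_of(nm,p)[:3]: print(nm,round(r["score"],2),w(r["at"],p))
cv2.imwrite("pics/5.png",np.hstack([cv2.resize(t["color"][130:260,160:300],(420,390),interpolation=3),cv2.resize(s["color"][130:260,230:360],(380,390),interpolation=3)])[:,:,::-1])
E
python3 c.py
```

```text
cup_center 0.61 [0.35  0.326 0.05 ]
cup_center 0.79 [0.351 0.328 0.047]
cup_center 0.63 [0.58  0.174 0.048]
cup_handle 0.91 [0.357 0.386 0.05 ]
cup_handle 0.75 [0.59  0.216 0.047]
cup_handle 0.85 [0.36  0.383 0.05 ]
cup_handle 0.81 [0.591 0.213 0.046]
flask_center 0.76 [ 0.473 -0.025  0.125]
flask_bay 0.74 [0.497 0.178 0.005]
flask_bay 0.66 [ 0.538  0.202 -0.006]
flask_bay 0.55 [ 0.49  -0.257  0.185]
flask_bay 0.84 [0.499 0.175 0.008]
```

View pics/5.png

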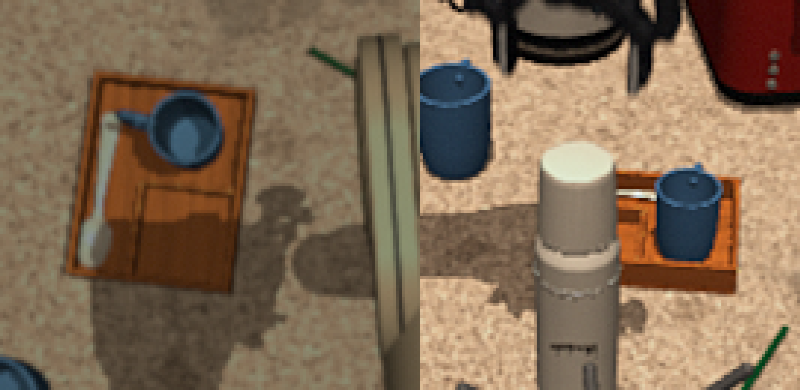

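```bash
python3 plan.py .579,.174,.31,-16.5,0,8 .579,.174,.06,-16.5,0,10 .579,.174,.042,-16.5,0,3
```

```text
now [  0.4743  -0.0244   0.3044 -15.9916] Mzz -1.0 t 8.0 j [-0.6  -0.07  0.53  1.75  0.03  1.45 -0.35]
0.027 0.006 -0.001 0.1 0; 0.055 0.012 -0.001 0.1 0; 0.082 0.017 -0.002 0.2 0; 0.110 0.023 -0.003 0.3 0; 0.137 0.029 -0.003 0.3 0
0.027 0.006 -0.001 0.1 0; 0.055 0.011 -0.001 0.1 0; 0.082 0.017 -0.002 0.2 0
-- at [  0.579   0.174   0.31  -16.5  ]
0.000 0.000 0.025 -0.0 0; 0.000 0.000 0.050 -0.0 0; 0.000 0.000 0.075 -0.0 0; 0.000 0.000 0.100 -0.0 0; 0.000 0.000 0.125 -0.0 0
0.000 0.000 0.025 -0.0 0; 0.000 0.000 0.050 -0.0 0; 0.000 0.000 0.075 -0.0 0; 0.000 0.000 0.100 -0.0 0; 0.000 0.000 0.125 -0.0 0
-- at [  0.579   0.174   0.06  -16.5  ]
0.000 0.000 0.006 -0.0 0; 0.000 0.000 0.012 -0.0 0; 0.000 0.000 0.018 -0.0 0
-- at [  0.579   0.174   0.042 -16.5  ]
```

Call:
step_arm(steps="0.027 0.006 0 0 0; 0.055 0.012 0 0.1 0; 0.082 0.017 0 0.2 0; 0.110 0.023 0 0.3 0; 0.137 0.029 0 0.4 0")

```text
time_s: 8.42
ee_pos: [0.5406, 0.1008, 0.3046]
ee_rot: [0.801, 0.599, -0.0, -0.0]
ft_force: [0.3, 0.4, -0.2]
opening: 0.0853
grasp_force: 0.0
```

Call:
step_arm(steps="0.027 0.006 0 0.1 0; 0.055 0.011 0 0.1 0; 0.082 0.017 0 0.1 0; 0.082 0.017 0.02 0.1 0; 0.082 0.017 0.045 0.1 0")

```text
time_s: 8.83
ee_pos: [0.5807, 0.1753, 0.26]
ee_rot: [0.8, 0.599, 0.001, 0.0]
ft_force: [-0.6, -0.3, 0.0]
opening: 0.0856
grasp_force: 0.0
```

Call:
step_arm(steps="0 0 0.025 0 0; 0 0 0.05 0 0; 0 0 0.08 0 0; 0 0 0.105 0 0; 0 0 0.12 0 0")

```text
time_s: 9.25
ee_pos: [0.5781, 0.1728, 0.1366]
ee_rot: [0.801, 0.598, -0.002, -0.0]
ft_force: [-0.4, -0.5, 0.4]
opening: 0.0853
grasp_force: 0.0
```

Call:
step_arm(steps="0 0 0 0 0; 0 0 0 0 0")

```text
time_s: 9.42
ee_pos: [0.5792, 0.173, 0.1397]
ee_rot: [0.801, 0.598, -0.001, -0.0]
ft_force: [0.5, 0.8, 1.0]
opening: 0.0855
grasp_force: 0.0
```

Call:
step_arm(steps="0 0 0.025 0 0; 0 0 0.05 0 0; 0 0 0.075 0 0; 0 0 0.09 0 0; 0 0 0.0975 0 0")

```text
time_s: 9.83
ee_pos: [0.5795, 0.1733, 0.0421]
ee_rot: [0.801, 0.598, -0.0, -0.0]
ft_force: [0.2, -0.1, -0.7]
opening: 0.0852
grasp_force: 0.0
```

Call:
step_arm(steps="0 0 0 0 0; 0 0 0 0 0.5; 0 0 0 0 0.5; 0 0 0 0 0.5; 0 0 0 0 0.5", newtons=30)

```text
time_s: 10.25
ee_pos: [0.581, 0.1737, 0.0449]
ee_rot: [0.801, 0.598, 0.002, 0.0]
ft_force: [-0.2, -0.7, 6.9]
opening: 0.06
grasp_force: 31.7
```

Call:
step_arm(steps="0 0 0 0 0.5; 0 0 0 0 0.5; 0 0 0 0 0.5")

```text
time_s: 10.5
ee_pos: [0.5809, 0.1736, 0.0448]
ee_rot: [0.801, 0.598, 0.002, 0.0]
ft_force: [-0.5, 0.8, 6.4]
opening: 0.0597
grasp_force: 31.7
```

```bash
python3 plan.py .5795,.173,.335,-16.5,.5,10  .381,-.315,.335,5.7,.5,20
```

```text
now [  0.5809   0.1736   0.0448 -16.4932] Mzz -1.0 t 10.5 j [-0.67  0.48  0.39  1.73 -0.21  0.98 -0.5 ]
-0.000 -0.000 -0.029 0.0 0.5; -0.000 -0.000 -0.058 0.0 0.5; -0.000 -0.000 -0.087 0.0 0.5; -0.000 -0.000 -0.116 0.0 0.5; -0.001 -0.001 -0.145 0.0 0.5
-0.000 -0.000 -0.029 0.0 0.5; -0.000 -0.000 -0.058 0.0 0.5; -0.000 -0.000 -0.087 0.0 0.5; -0.000 -0.000 -0.116 0.0 0.5; -0.001 -0.001 -0.145 0.0 0.5
-- at [  0.5795   0.173    0.335  -16.5   ]
-0.026 -0.003 -0.000 -1.1 0.5; -0.052 -0.005 -0.000 -2.2 0.5; -0.079 -0.008 -0.000 -3.3 0.5; -0.105 -0.010 -0.000 -4.4 0.5; -0.131 -0.013 -0.000 -5.6 0.5
-0.026 -0.005 -0.000 -1.1 0.5; -0.052 -0.010 -0.000 -2.2 0.5; -0.078 -0.015 -0.000 -3.3 0.5; -0.103 -0.020 -0.000 -4.4 0.5; -0.129 -0.026 -0.000 -5.5 0.5
-0.025 -0.008 -0.000 -1.1 0.5; -0.050 -0.015 -0.000 -2.2 0.5; -0.076 -0.023 -0.000 -3.3 0.5; -0.101 -0.030 -0.000 -4.4 0.5; -0.126 -0.038 -0.000 -5.5 0.5
-0.024 -0.010 -0.000 -1.1 0.5; -0.049 -0.020 -0.000 -2.2 0.5; -0.073 -0.030 -0.000 -3.3 0.5; -0.097 -0.040 -0.000 -4.4 0.5; -0.122 -0.050 -0.000 -5.6 0.5
-- at [ 0.381 -0.315  0.335  5.7  ]
```

Call:
step_arm(steps="0 0 -0.01 0 0.5; 0 0 -0.025 0 0.5; 0 0 -0.05 0 0.5; 0 0 -0.075 0 0.5; 0 0 -0.1 0 0.5")

```text
time_s: 10.92
ee_pos: [0.5796, 0.173, 0.1449]
ee_rot: [0.801, 0.598, 0.0, 0.0]
ft_force: [0.2, 0.3, -0.8]
opening: 0.0599
grasp_force: 32.9
```

Call:
step_arm(steps="0 0 -0.03 0 0.5; 0 0 -0.07 0 0.5; 0 0 -0.11 0 0.5; 0 0 -0.15 0 0.5; 0 0 -0.19 0 0.5")

```text
time_s: 11.33
ee_pos: [0.5791, 0.1727, 0.3362]
ee_rot: [0.801, 0.598, 0.001, 0.0]
ft_force: [0.2, -0.0, -2.4]
opening: 0.0598
grasp_force: 33.0
```

Call:
step_arm(steps="-0.020 -0.003 0 -1.1 0.5; -0.046 -0.005 0 -2.2 0.5; -0.074 -0.008 0 -3.3 0.5; -0.103 -0.01 0 -4.4 0.5; -0.131 -0.013 0 -5.6 0.5")

```text
time_s: 11.75
ee_pos: [0.5292, 0.0496, 0.3338]
ee_rot: [0.771, 0.637, 0.0, 0.0]
ft_force: [0.3, 0.1, -0.8]
opening: 0.06
grasp_force: 33.0
```

Call:
step_arm(steps="-0.026 -0.005 0 -1.1 0.5; -0.052 -0.01 0 -2.2 0.5; -0.078 -0.015 0 -3.3 0.5; -0.103 -0.02 0 -4.4 0.5; -0.129 -0.026 0 -5.5 0.5")

```text
time_s: 12.17
ee_pos: [0.4792, -0.0719, 0.3337]
ee_rot: [0.739, 0.673, 0.001, 0.0]
ft_force: [0.9, -0.3, -1.2]
opening: 0.0597
grasp_force: 33.0
```

Call:
step_arm(steps="-0.025 -0.008 0 -1.1 0.5; -0.05 -0.015 0 -2.2 0.5; -0.076 -0.023 0 -3.3 0.5; -0.101 -0.03 0 -4.4 0.5; -0.126 -0.038 0 -5.5 0.5")

```text
time_s: 12.58
ee_pos: [0.4294, -0.1938, 0.3336]
ee_rot: [0.706, 0.708, 0.001, 0.0]
ft_force: [0.5, -0.1, -0.8]
opening: 0.0597
grasp_force: 33.0
```

Call:
step_arm(steps="-0.025 -0.011 0 -1.2 0.5; -0.053 -0.022 0 -2.4 0.5; -0.08 -0.033 0 -3.6 0.5; -0.105 -0.044 0 -4.8 0.5; -0.122 -0.05 0 -5.6 0.5")

```text
time_s: 13.0
ee_pos: [0.3784, -0.3172, 0.3337]
ee_rot: [0.672, 0.741, 0.001, 0.0]
ft_force: [0.1, 0.3, -0.6]
opening: 0.06
grasp_force: 33.0
```

Call:
step_arm(steps="0 0 0.012 0 0.5; 0 0 0.025 0 0.5; 0 0 0.025 0 0.5; 0 0 0.025 0 0.5")

```text
time_s: 13.33
ee_pos: [0.3805, -0.3139, 0.3079]
ee_rot: [0.671, 0.741, 0.0, -0.0]
ft_force: [-0.2, 0.6, -1.9]
opening: 0.0599
grasp_force: 33.1
```

```bash
cat > d.py <<'E'
from h import *
from plan import pose
np.set_printoptions(precision=3,suppress=True)
s=ctrl.capture("side");t=ctrl.capture("top"); print(pose()[0])
for nm in("cup_center","cup_handle","tree","rod_a"):
    for p in(s,t):
        for r in ctrl.mark_of(nm,p)[:3]: print(nm,round(r["score"],2),w(r["at"],p))
cv2.imwrite("pics/6.png",np.hstack([cv2.resize(t["color"][140:290,350:470],(400,500),interpolation=3),cv2.resize(s["color"][210:360,200:320],(400,500),interpolation=3)])[:,:,::-1])
E
python3 d.py
```

```text
[ 0.381 -0.314  0.309  5.74 ]
cup_center 0.94 [0.35  0.326 0.048]
cup_center 0.9 [ 0.381 -0.312  0.314]
cup_center 0.86 [ 0.379 -0.313  0.312]
cup_center 0.78 [0.351 0.327 0.049]
cup_handle 0.87 [0.356 0.385 0.053]
cup_handle 0.72 [ 0.493 -0.261  0.186]
cup_handle 0.71 [ 0.373 -0.271  0.309]
cup_handle 0.82 [0.361 0.385 0.047]
cup_handle 0.76 [ 0.375 -0.275  0.31 ]
tree 0.71 [ 0.494 -0.258  0.   ]
tree 0.66 [ 0.495 -0.263 -0.001]
rod_a 0.62 [ 0.49  -0.26   0.187]
rod_a 0.57 [ 0.496 -0.26   0.187]
rod_a 0.69 [ 0.477 -0.03   0.123]
rod_a 0.59 [ 0.497 -0.255  0.184]
rod_a 0.54 [ 0.499 -0.259  0.182]
```

View pics/6.png

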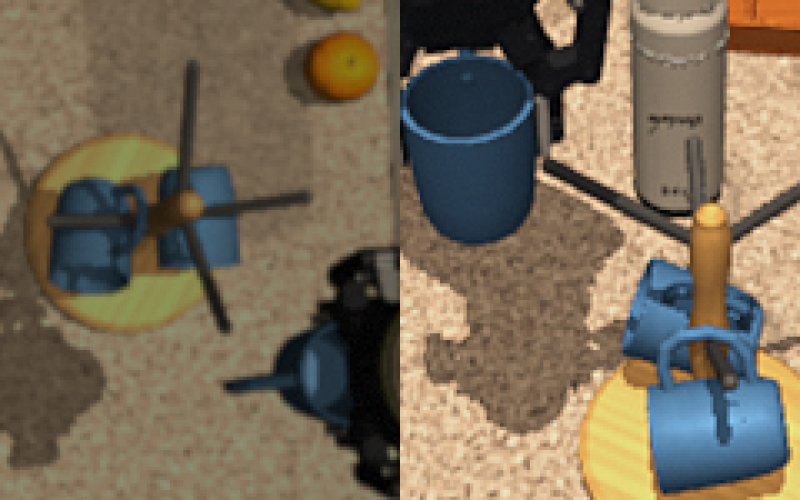

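```bash
python3 plan.py .383,-.315,.2836,5.7,.5,2 .402,-.313,.2676,5.7,.5,3
```

```text
now [ 0.3808 -0.3144  0.3079  5.7159] Mzz -1.0 t 13.83 j [-0.33 -0.05  0.91  1.71  0.04  1.46  0.68]
-0.000 0.001 0.012 0.0 0.5; -0.001 0.002 0.024 0.0 0.5
-- at [ 0.383  -0.315   0.2836  5.7   ]
0.000 0.006 0.005 -0.0 0.5; 0.000 0.013 0.011 -0.0 0.5; 0.000 0.019 0.016 -0.0 0.5
-- at [ 0.402  -0.313   0.2676  5.7   ]
```

Call:
step_arm(steps="0 0.001 0.012 0 0.5; -0.001 0.002 0.024 0 0.5; -0.001 0.008 0.03 0 0.5; -0.001 0.015 0.036 0 0.5; -0.001 0.021 0.041 0 0.5")

```text
time_s: 14.25
ee_pos: [0.4027, -0.313, 0.2664]
ee_rot: [0.671, 0.742, 0.0, 0.0]
ft_force: [-0.4, -0.8, -1.0]
opening: 0.0596
grasp_force: 33.1
```

Call:
step_arm(steps="0 0 0 0 0.5; 0 0 0 0 0.5")

```text
time_s: 14.42
ee_pos: [0.4021, -0.3132, 0.2667]
ee_rot: [0.671, 0.742, -0.001, -0.0]
ft_force: [0.4, -0.6, -1.5]
opening: 0.0601
grasp_force: 33.1
```

```bash
cat > e.py <<'E'
from h import *
from plan import pose
import sys
np.set_printoptions(precision=3,suppress=True)
s=ctrl.capture("side");t=ctrl.capture("top"); print(pose()[0])
for nm in("cup_center","cup_handle"):
    for p in(s,t):
        for r in ctrl.mark_of(nm,p)[:4]:
            W=w(r["at"],p)
            if W[1]<-.2: print(nm,round(r["score"],2),W)
u=np.array([-.995,-.099,0]);post=np.array([.495,-.26,.185])
out=[]
for p,(r0,c0) in((t,(195,385)),(s,(235,225))):
    k=8; im=cv2.resize(p["color"][r0:r0+65,c0:c0+48],(48*k,65*k),interpolation=cv2.INTER_CUBIC)
    for q in np.linspace(.02,.115,20):
        x=(proj(post+q*(.766*u+[0,0,.643]),p)-[c0,r0]+.5)*k; cv2.circle(im,tuple(int(v) for v in x),2,(255,0,0),-1)
    out.append(im)
cv2.imwrite("pics/"+sys.argv[1],np.hstack(out)[:,:,::-1])
E
python3 e.py 7.png
```

```text
[ 0.402 -0.314  0.267  5.694]
cup_center 0.59 [ 0.402 -0.312  0.272]
cup_center 0.38 [ 0.489 -0.255  0.186]
cup_center 0.35 [ 0.393 -0.273  0.268]
cup_center 0.87 [ 0.404 -0.312  0.267]
cup_handle 0.8 [ 0.394 -0.268  0.269]
cup_handle 0.97 [ 0.395 -0.274  0.27 ]
```

View pics/7.png

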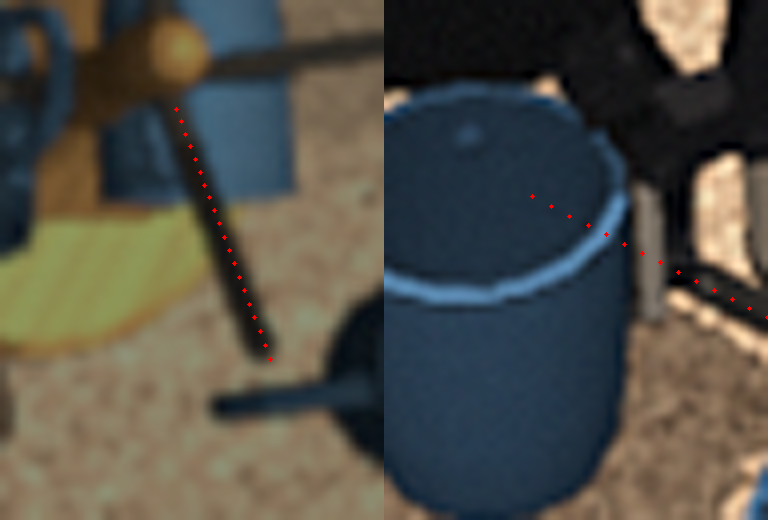

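Call:
step_arm(steps="0.003 0.004 0.005 0 0.5; 0.003 0.012 0.011 0 0.5; 0.003 0.022 0.019 0 0.5; 0.003 0.03 0.026 0 0.5; 0.003 0.03 0.026 0 0.5")

```text
time_s: 15.13
ee_pos: [0.4324, -0.3059, 0.2392]
ee_rot: [0.67, 0.742, -0.0, -0.001]
ft_force: [-0.3, 0.3, -2.7]
opening: 0.0596
grasp_force: 33.1
```

Call:
step_arm(steps="0 0.006 0.005 0 0.5; 0 0.012 0.01 0 0.5; 0 0.012 0.01 0 0.5; 0 0.012 0.01 0 0.5")

```text
time_s: 15.47
ee_pos: [0.4432, -0.3061, 0.2306]
ee_rot: [0.671, 0.741, -0.0, -0.0]
ft_force: [-0.6, 0.2, -2.3]
opening: 0.0594
grasp_force: 33.1
```

```bash
python3 e.py 8.png
```

```text
[ 0.443 -0.306  0.231  5.682]
cup_center 0.78 [ 0.444 -0.305  0.232]
cup_center 0.7 [ 0.44  -0.306  0.234]
cup_handle 0.93 [ 0.431 -0.263  0.233]
cup_handle 0.74 [ 0.436 -0.266  0.232]
```

View pics/8.png

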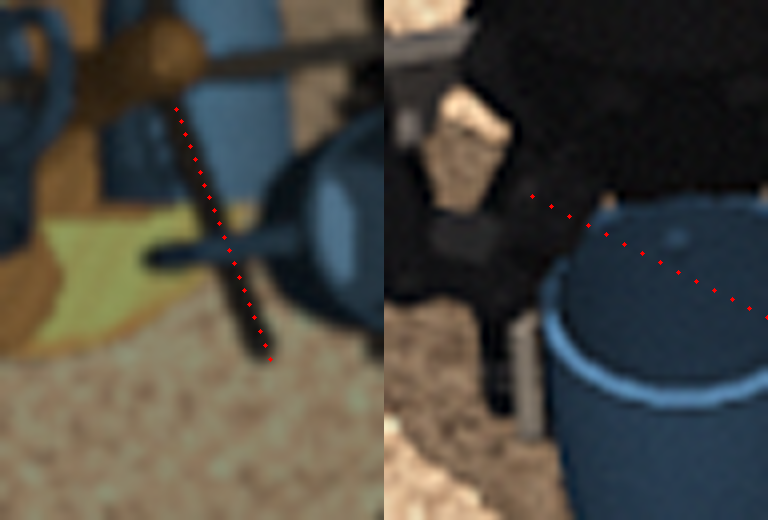

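Call:
step_arm(steps="0 0 0.002 0 0.5; 0 0 0.004 0 0.5; 0 0 0.006 0 0.5; 0 0 0.007 0 0.5; 0 0 0.007 0 0.5")

```text
time_s: 16.18
ee_pos: [0.443, -0.306, 0.2234]
ee_rot: [0.671, 0.741, -0.0, -0.0]
ft_force: [0.2, 1.3, -1.1]
opening: 0.0598
grasp_force: 33.1
```

Call:
step_arm(steps="0 0 0 0 0.3; 0 0 0 0 0.2; 0 0 0 0 0; 0 0 0 0 0; 0 0 0 0 0")

```text
time_s: 16.6
ee_pos: [0.4433, -0.3062, 0.2239]
ee_rot: [0.671, 0.741, 0.0, 0.0]
ft_force: [0.7, -0.6, -0.6]
opening: 0.0855
grasp_force: 0.0
```

Call:
step_arm(steps="0 0 0 0 0; 0 0 0 0 0; 0 0 0 0 0; 0 0 -0.01 0 0; 0 0 -0.03 0 0")

```text
time_s: 17.02
ee_pos: [0.4423, -0.3056, 0.2529]
ee_rot: [0.671, 0.741, -0.001, -0.002]
ft_force: [-0.0, -0.6, 0.7]
opening: 0.0851
grasp_force: 0.0
```

Call:
step_arm(steps="0 0 -0.02 0 0; 0 0 -0.04 0 0; 0 0 -0.07 0 0; 0 0 -0.1 0 0; 0 0 -0.1 0 0")

```text
time_s: 17.43
ee_pos: [0.4443, -0.3075, 0.3597]
ee_rot: [0.671, 0.741, 0.001, 0.003]
ft_force: [0.2, -1.3, 0.3]
opening: 0.0852
grasp_force: 0.0
```

```bash
cat > f.py <<'E'
from h import *
from plan import pose
np.set_printoptions(precision=3,suppress=True)
s=ctrl.capture("side");t=ctrl.capture("top"); print(pose()[0],ctrl.observe()["time_s"])
u=np.array([-.995,-.099,0]);post=np.array([.495,-.26,.185]); z=.766*u+[0,0,.643]
for nm in("cup_center","cup_handle","flask_center","flask_bay"):
    for p in(s,t):
        for r in ctrl.mark_of(nm,p)[:4]:
            W=w(r["at"],p); d=W-post; print(nm,round(r["score"],2),W,"s",round(d@z,3),"off",round(np.linalg.norm(d-d@z*z),3))
cv2.imwrite("pics/9.png",np.hstack([cv2.resize(t["color"][180:260,370:434],(400,500),interpolation=3),cv2.resize(s["color"][220:360,208:320],(400,500),interpolation=3)])[:,:,::-1])
E
python3 f.py
```

```text
[ 0.444 -0.307  0.355  5.698] 17.5333
cup_center 0.57 [ 0.454 -0.247  0.163] s 0.016 off 0.045
cup_center 0.39 [0.353 0.325 0.05 ] s -0.023 off 0.617
cup_center 0.92 [0.35  0.327 0.051] s -0.021 off 0.619
cup_center 0.77 [ 0.454 -0.249  0.156] s 0.011 off 0.05
cup_handle 0.67 [ 0.469 -0.268  0.19 ] s 0.024 off 0.015
cup_handle 0.95 [ 0.471 -0.271  0.194] s 0.025 off 0.013
cup_handle 0.59 [0.361 0.384 0.048] s -0.035 off 0.671
flask_center 0.93 [ 0.475 -0.029  0.122] s -0.043 off 0.237
flask_center 0.59 [ 0.475 -0.03   0.126] s -0.04 off 0.235
flask_bay 0.92 [0.499 0.179 0.006] s -0.151 off 0.449
flask_bay 0.37 [ 0.493 -0.257  0.185] s 0.001 off 0.003
flask_bay 0.85 [0.496 0.177 0.01 ] s -0.146 off 0.448
```

View pics/9.png

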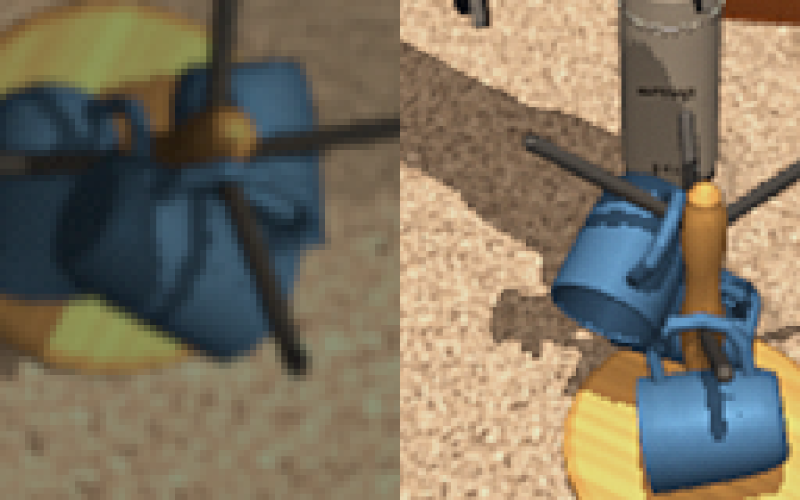

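```bash
python3 plan.py .4745,-.027,.33,-6,0,10 .4745,-.027,.206,-6,0,5
```

```text
now [ 0.4431 -0.3061  0.3534  5.7067] Mzz -1.0 t 17.93 j [-0.32  0.12  0.94  1.52 -0.09  1.55  0.71]
0.027 0.006 0.002 1.2 0; 0.055 0.012 0.005 2.3 0; 0.082 0.018 0.007 3.5 0; 0.110 0.024 0.009 4.7 0; 0.137 0.030 0.012 5.9 0
0.028 0.003 0.002 1.2 0; 0.056 0.006 0.005 2.3 0; 0.084 0.009 0.007 3.5 0; 0.112 0.012 0.009 4.7 0; 0.140 0.015 0.012 5.9 0
-- at [ 0.4745 -0.027   0.33   -6.    ]
0.000 -0.000 0.025 -0.0 0; 0.000 -0.000 0.050 -0.0 0; 0.000 -0.000 0.074 0.0 0; 0.000 -0.000 0.099 0.0 0; 0.000 -0.000 0.124 0.0 0
-- at [ 0.4745 -0.027   0.206  -6.    ]
```

Call:
step_arm(steps="0.027 0.006 0.002 1.2 0; 0.055 0.012 0.005 2.3 0; 0.082 0.018 0.007 3.5 0; 0.11 0.024 0.009 4.7 0; 0.137 0.03 0.012 5.9 0")

```text
time_s: 18.35
ee_pos: [0.4593, -0.1654, 0.3418]
ee_rot: [0.709, 0.706, 0.0, 0.0]
ft_force: [0.9, -0.7, -0.3]
opening: 0.0854
grasp_force: 0.0
```

Call:
step_arm(steps="0.028 0.003 0.002 1.2 0; 0.056 0.006 0.005 2.3 0; 0.084 0.009 0.007 3.5 0; 0.112 0.012 0.009 4.7 0; 0.14 0.015 0.012 5.9 0")

```text
time_s: 18.77
ee_pos: [0.4748, -0.0256, 0.3297]
ee_rot: [0.744, 0.668, 0.0, -0.0]
ft_force: [0.4, 0.1, -0.4]
opening: 0.0854
grasp_force: 0.0
```

Call:
step_arm(steps="0 0 0 0 0; 0 0 0 0 0; 0 0 0 0 0")

```text
time_s: 19.02
ee_pos: [0.4748, -0.0276, 0.3297]
ee_rot: [0.744, 0.668, -0.0, 0.0]
ft_force: [0.0, 0.0, -0.1]
opening: 0.0853
grasp_force: 0.0
```

```bash
python3 plan.py .4745,-.027,.206,-6,0,5; sed -i 's#pics/9.png#pics/10.png#' f.py; python3 f.py | grep -v bay
```

```text
now [ 0.4748 -0.0276  0.3297 -6.1074] Mzz -1.0 t 19.02 j [-0.66 -0.08  0.59  1.7   0.04  1.51 -0.18]
0.000 -0.000 0.025 -0.0 0; 0.000 -0.000 0.049 -0.0 0; 0.000 -0.000 0.074 -0.1 0; 0.000 -0.000 0.099 -0.1 0; 0.001 -0.000 0.124 -0.1 0
-- at [ 0.4745 -0.027   0.206  -6.    ]
[ 0.475 -0.028  0.33  -6.192] 19.1167
cup_center 0.91 [ 0.458 -0.248  0.16 ] s 0.012 off 0.045
cup_center 0.84 [0.352 0.326 0.049] s -0.023 off 0.618
cup_center 0.78 [0.35  0.327 0.047] s -0.022 off 0.62
cup_center 0.64 [ 0.453 -0.246  0.158] s 0.013 off 0.05
cup_handle 0.93 [0.359 0.386 0.051] s -0.031 off 0.673
cup_handle 0.71 [ 0.468 -0.265  0.191] s 0.025 off 0.014
cup_handle 0.36 [0.498 0.18  0.005] s -0.152 off 0.451
cup_handle 0.87 [0.359 0.379 0.049] s -0.032 off 0.667
flask_center 0.67 [ 0.474 -0.026  0.125] s -0.041 off 0.239
```

Call:
step_arm(steps="0 0 0.025 0 0; 0 0 0.05 0 0; 0 0 0.075 0 0; 0 0 0.1 0 0; 0 0 0.123 0 0")

```text
time_s: 19.93
ee_pos: [0.4746, -0.027, 0.2055]
ee_rot: [0.744, 0.669, 0.0, -0.0]
ft_force: [0.4, -0.3, 0.0]
opening: 0.0852
grasp_force: 0.0
```

Call:
step_arm(steps="0 0 0 0 0; 0 0 0 0 0.5; 0 0 0 0 0.5; 0 0 0 0 0.5; 0 0 0 0 0.5", newtons=40)

```text
time_s: 20.35
ee_pos: [0.476, -0.0268, 0.209]
ee_rot: [0.744, 0.669, 0.001, 0.001]
ft_force: [-0.7, -0.4, 5.1]
opening: 0.0563
grasp_force: 42.5
```

Call:
step_arm(steps="0 0 0 0 0.5; 0 0 0 0 0.5; 0 0 0 0 0.5")

```text
time_s: 20.6
ee_pos: [0.476, -0.0268, 0.2089]
ee_rot: [0.744, 0.669, 0.001, 0.001]
ft_force: [-0.2, 0.0, 5.6]
opening: 0.0559
grasp_force: 42.5
```

```bash
python3 - <<'E'
from h import *
np.set_printoptions(precision=3,suppress=True)
s=ctrl.capture("side");t=ctrl.capture("top")
m,e=tri((264,306.8),s,(386.8,214.4),t); c=np.array([.455,-.248,.160]); h=np.array([.4695,-.268,.192])
z=m-c; y=h-c; print(m,e,np.linalg.norm(z),np.linalg.norm(y)); x=np.cross(y,z); x/=np.linalg.norm(x)
r=.766*np.array([-.995,-.099,0])+[0,0,.643]; print(x,"angle",np.arccos(abs(x@r)))
E
python3 plan.py .4745,-.027,.29,-6,.5,5 .497,.178,.29,-6.2,.5,10
```

```text
[ 0.456 -0.24   0.104] 0.03552767000320804 0.05683328081188117 0.04042585806139431
[0.706 0.699 0.117] angle 1.0290173112155394
now [ 0.476  -0.0268  0.209  -6.0842] Mzz -1.0 t 20.7 j [-0.64 -0.01  0.61  1.9   0.01  1.25 -0.14]
-0.000 -0.000 -0.016 -0.0 0.5; -0.000 -0.001 -0.032 -0.0 0.5; -0.000 -0.001 -0.049 -0.1 0.5; -0.000 -0.001 -0.065 -0.1 0.5; -0.000 -0.001 -0.081 -0.1 0.5
-- at [ 0.4745 -0.027   0.29   -6.    ]
0.021 0.000 -0.000 0.0 0.5; 0.041 0.000 -0.000 0.0 0.5; 0.062 0.000 -0.000 0.1 0.5; 0.082 0.000 -0.000 0.1 0.5; 0.103 0.000 -0.000 0.1 0.5
0.021 0.000 -0.000 0.0 0.5; 0.041 0.000 -0.000 0.0 0.5; 0.062 0.000 -0.000 0.1 0.5; 0.082 0.000 -0.000 0.1 0.5; 0.103 0.000 -0.000 0.1 0.5
-- at [ 0.497  0.178  0.29  -6.2  ]
```

```bash
python3 - <<'E'
from h import *
from scipy.optimize import least_squares
np.set_printoptions(precision=3,suppress=True)
s=ctrl.capture("side");t=ctrl.capture("top")
c0=np.array([.455,-.2475,.160]); h0=np.array([.4695,-.2675,.192]); r=.766*np.array([-.995,-.099,0])+[0,0,.643]
def f(v):
    c=v[:3]; M=R.from_rotvec(v[3:]).as_matrix(); 
    return np.r_[(proj(c+.0375*M[:,2],s)-[265,308])/2,(proj(c-.0375*M[:,2],t)-[386.8,214.4])/2,(c-c0)/.003,(c+.0435*M[:,1]+.0015*M[:,2]-h0)/.003]
b=min((least_squares(f,np.r_[c0,R.random(random_state=i).as_rotvec()]) for i in range(12)),key=lambda q:q.cost)
M=R.from_rotvec(b.x[3:]).as_matrix(); print(b.cost,b.x[:3],M,f(b.x),"angle",np.arccos(abs(M[:,0]@r)))
E
```

```text
1.5943037122693036 [ 0.455 -0.248  0.159] [[ 0.872  0.356 -0.335]
 [-0.133 -0.487 -0.863]
 [-0.47   0.798 -0.377]] [-0.051 -0.02  -1.45   0.053 -0.051 -0.065 -0.259  0.108 -0.889  0.452] angle 0.2933454282681969
```

View pics/10.png

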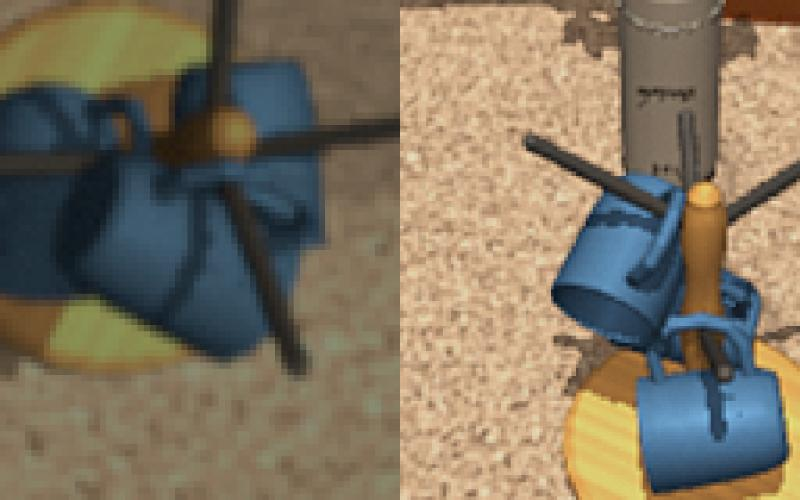

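Call:
step_arm(steps="0 0 -0.01 0 0.5; 0 0 -0.026 0 0.5; 0 0 -0.044 0 0.5; 0 0 -0.062 0 0.5; 0 0 -0.08 0 0.5")

```text
time_s: 21.22
ee_pos: [0.4747, -0.0271, 0.2887]
ee_rot: [0.744, 0.668, 0.0, 0.0]
ft_force: [0.6, 0.2, -5.8]
opening: 0.0562
grasp_force: 45.4
```

Call:
step_arm(steps="0.018 0 0 0 0.5; 0.039 0 0 0 0.5; 0.061 0 0 0 0.5; 0.082 0 0 0 0.5; 0.103 0 0 0.1 0.5")

```text
time_s: 21.63
ee_pos: [0.4857, 0.0765, 0.2879]
ee_rot: [0.744, 0.668, 0.0, -0.0]
ft_force: [1.0, 0.1, -4.8]
opening: 0.056
grasp_force: 45.2
```

Call:
step_arm(steps="0.021 0 0 0 0.5; 0.042 0 0 0 0.5; 0.063 0 0 0 0.5; 0.084 0 0 0 0.5; 0.103 0 0 0 0.5")

```text
time_s: 22.05
ee_pos: [0.4967, 0.1793, 0.2877]
ee_rot: [0.744, 0.668, 0.0, -0.0]
ft_force: [0.1, -0.0, -5.1]
opening: 0.0561
grasp_force: 45.2
```

Call:
step_arm(steps="0 0 0 0 0.5; 0 0 0 0 0.5; 0 0 0 0 0.5")

```text
time_s: 22.3
ee_pos: [0.4969, 0.1771, 0.2873]
ee_rot: [0.744, 0.668, -0.0, 0.0]
ft_force: [0.2, 0.4, -6.2]
opening: 0.0563
grasp_force: 44.9
```

```bash
python3 - <<'E'
from h import *
np.set_printoptions(precision=4,suppress=True)
for n in("side","top"):
    p=ctrl.capture(n)
    for nm in("flask_center","flask_bay","tray"):
        for r in ctrl.mark_of(nm,p)[:2]: print(n,nm,round(r["score"],2),w(r["at"],p))
E
```

```text
side flask_center 0.83 [0.4957 0.1769 0.2043]
side flask_bay 0.67 [0.5    0.1813 0.0059]
side flask_bay 0.43 [ 0.4688 -0.268   0.1915]
side tray 0.63 [ 0.5416  0.1983 -0.0035]
top flask_center 0.51 [0.4965 0.1757 0.2013]
top flask_bay 0.68 [0.4955 0.1792 0.008 ]
top tray 0.75 [0.5435 0.1954 0.0034]
```

Call:
step_arm(steps="0 0 0.008 0 0.5; 0 0 0.016 0 0.5; 0 0 0.024 0 0.5; 0 0 0.03 0 0.5; 0 0 0.03 0 0.5")

```text
time_s: 23.12
ee_pos: [0.4961, 0.1776, 0.2548]
ee_rot: [0.744, 0.668, -0.001, -0.0]
ft_force: [0.0, -0.1, -6.0]
opening: 0.0561
grasp_force: 45.0
```

Call:
step_arm(steps="0.001 0 0.006 0 0.5; 0.001 0.001 0.012 0 0.5; 0.001 0.001 0.02 0 0.5; 0.001 0.001 0.028 0 0.5; 0.001 0.001 0.033 0 0.5")

```text
time_s: 23.53
ee_pos: [0.4976, 0.1787, 0.2224]
ee_rot: [0.744, 0.668, -0.001, -0.0]
ft_force: [-0.3, 0.2, -5.6]
opening: 0.056
grasp_force: 45.0
```

Call:
step_arm(steps="0 0 0.001 0 0.5; 0 0 0.002 0 0.5; 0 0 0.003 0 0.5; 0 0 0.003 0 0.5")

```text
time_s: 23.87
ee_pos: [0.4981, 0.1788, 0.2209]
ee_rot: [0.744, 0.668, 0.0, 0.0]
ft_force: [-0.8, -0.5, -5.6]
opening: 0.0558
grasp_force: 44.9
```

Inside the bay without contact; lower to the floor.

Call:
step_arm(steps="0 0 0.001 0 0.5; 0 0 0.002 0 0.5; 0 0 0.003 0 0.5; 0 0 0.003 0 0.5")

```text
time_s: 24.2
ee_pos: [0.4979, 0.1788, 0.2176]
ee_rot: [0.744, 0.668, -0.0, -0.0]
ft_force: [-0.4, -0.3, -5.2]
opening: 0.0559
grasp_force: 44.9
```

Call:
step_arm(steps="0 0 0.001 0 0.5; 0 0 0.0015 0 0.5; 0 0 0.0015 0 0.5")

```text
time_s: 24.45
ee_pos: [0.4984, 0.179, 0.2171]
ee_rot: [0.744, 0.668, 0.001, -0.0]
ft_force: [-1.9, -0.3, 3.2]
opening: 0.0558
grasp_force: 46.2
```

Call:
step_arm(steps="0 0 0 0 0.4; 0 0 0 0 0.2; 0 0 0 0 0; 0 0 0 0 0; 0 0 0 0 0")

```text
time_s: 24.87
ee_pos: [0.4981, 0.1788, 0.2163]
ee_rot: [0.744, 0.668, 0.0, 0.0]
ft_force: [-0.4, 0.8, 0.6]
opening: 0.0852
grasp_force: 0.0
```

Call:
step_arm(steps="0 0 0 0 0; 0 0 -0.02 0 0; 0 0 -0.05 0 0; 0 0 -0.09 0 0; 0 0 -0.12 0 0")

```text
time_s: 25.28
ee_pos: [0.4981, 0.1787, 0.3389]
ee_rot: [0.744, 0.668, 0.001, 0.0]
ft_force: [0.4, 1.2, 1.0]
opening: 0.0855
grasp_force: 0.0
```

Call:
step_arm(steps="-0.03 -0.01 0 0 0; -0.06 -0.02 0 0 0; -0.1 -0.03 0 0 0; -0.13 -0.03 0 0 0; -0.13 -0.03 0 0 0")

```text
time_s: 25.7
ee_pos: [0.4538, 0.0464, 0.3372]
ee_rot: [0.747, 0.665, 0.001, 0.0]
ft_force: [0.5, -0.6, 0.6]
opening: 0.0853
grasp_force: 0.0
```

```bash
python3 f.py; python3 - <<'E'
from h import *
o=ctrl.observe(); print(o["ee_pos"],o["ft_force"],o["time_s"])
E
```

```text
[ 0.454  0.052  0.337 -6.316] 25.8
cup_center 0.85 [0.35  0.327 0.05 ] s -0.021 off 0.619
cup_center 0.81 [ 0.456 -0.25   0.161] s 0.013 off 0.045
cup_center 0.6 [ 0.491 -0.256  0.184] s 0.002 off 0.005
cup_center 0.79 [0.351 0.326 0.05 ] s -0.021 off 0.618
cup_center 0.73 [ 0.452 -0.251  0.157] s 0.014 off 0.05
cup_handle 0.92 [ 0.466 -0.266  0.192] s 0.027 off 0.014
cup_handle 0.65 [0.358 0.384 0.052] s -0.03 off 0.671
cup_handle 0.92 [ 0.471 -0.271  0.193] s 0.024 off 0.013
cup_handle 0.88 [0.359 0.383 0.049] s -0.033 off 0.67
flask_center 0.86 [0.498 0.18  0.13 ] s -0.071 off 0.437
flask_center 0.82 [0.498 0.179 0.132] s -0.07 off 0.437
flask_center 0.16 [ 0.47  -0.27   0.192] s 0.025 off 0.014
flask_bay 0.82 [0.498 0.178 0.006] s -0.151 off 0.449
flask_bay 0.67 [0.496 0.178 0.01 ] s -0.147 off 0.449
[0.45424792 0.05331095 0.33611559] [ 0.01087316 -0.29626168  0.11206879] 26.2
```

The flask stands in its bay about 1 mm from the centre. The cup still hangs at rest on rod_a, so I am handing the job in.

```bash
python3 -c "
from rig import ctrl
print(ctrl.close_job())"
```

```text
the job is handed in; nothing more can be done
None
```

I handed the job in at about 26 s of the allowed 66 s: the espresso cup hangs still by its handle on rod_a, the flask stands back in its bay about 1 mm from the centre, and the gripper is clear of everything; the hand-in returned no verdict.

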